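# Wedge a glued serving board shut

## Task

The two strips of a small serving board lie freshly glued on the wooden clamping board, with the seam between them still open. Lay the loose wooden wedge flat on that board with its thin end in the mouth of the channel between the sliding jaw and the cleat and let go of it, then tap it in from its thick end until it will go no farther, so that the seam is shut and the wedge stays jammed tight. Tap gently enough not to split the wedge (never more than 40 N), and leave the tin, the garlic and the spice jar where they are.

Things in the scene. Friction and masses are not known exactly. Their poses are not given: they have to be found in the camera images.
- wedge_center (a point): Centre (half-way up, 15 mm over its underside) of the loose plain wooden wedge on the worktop: 120 mm long (x), 27 mm wide (y) at the thick end, 30 mm high, 0.05 to 0.1 kg. Own x points from the thick to the thin end, z up. The thick end is a straight-sided head (x -60 to -30 mm, y -13.5 to +13.5 mm), the place to grasp it across y.
- wedge_tip (a point): Middle of the wedge's thin end face, 60 mm ahead (x) and 6.5 mm to the flat side (y) of wedge_center; same axes. Ahead of the head the wedge's +y side stays flat (y = +13.5 mm) and its -y side tapers 1 in 7 over 90 mm, down to 14 mm width at the thin end.
- wedge: The wedge; origin at the middle of its underside, axes as wedge_center.
- clamp: Clamping board: plywood base 12 mm thick, fixed on the worktop, with jaw, cleat and board strips. Origin on the worktop under the middle of the wedge channel's mouth; own x is the driving direction into the channel (roughly to the robot's left), y from the channel to the jaw and strips (roughly to the robot). The base spans x -100 to +85 mm, y -42 to +118 mm; its top (z = 12 mm) carries the wedge.
- channel_mouth (a point): Mouth of the wedge channel, on the base's top; axes as the clamp. The channel spans x = 0 to 62 mm, open at the top and both ends, walls 34 mm high: at +y the jaw's straight face, at -y the fixed cleat, slanting 1 in 7 like the wedge; at the mouth its face is at y = -15 mm, give or take 1 mm (set by hand). Fully home, the thick end sticks out of the mouth by 36 to 48 mm: it must be felt.
- jaw_face (a point): Foot of the sliding jaw's face at the channel mouth, on the base's top; axes as the clamp. The wedge's flat side runs along this face, which lies at y = +10 mm of the mouth when the seam is shut, less by the seam's opening.
- jaw (a joint): Slide of the jaw and its strip towards the other strip, in m: 0.008 = seam shut (stop); starts 3 to 6 mm open. Rubbing: driving the wedge takes some 5 to 12 N, then the resistance rises steeply as the seam shuts. The wedge goes in 7 mm for each mm of seam; driven home with 15 to 25 N it stays jammed by friction. It may cock and hang up short of home, so tap until further taps no longer move it.
- tin: Bystander: food tin, 75 mm across, 58 mm high; origin at its underside.
- garlic: Bystander: garlic bulb, 56 mm; origin at its underside.
- spice_jar: Bystander: spice jar, 47 mm across, 98 mm high; origin at its underside.
Mind the look-alikes: they are no part of the job. Of the things that look like the wedge, take the one that is nearest to the robot's base at the start.

How it is judged:
On the way, in this order (a step that is already met when the one before it is completed fails the run):
1. the wedge lies on the base with its thin end in the channel mouth, let go, the seam still open (x of wedge_tip in the frame of channel_mouth above 0.008 m and y of wedge_tip in the frame of channel_mouth between -0.02 and 0.012 m and z of wedge_tip in the frame of channel_mouth below 0.019 m and angle between the x axis of wedge and the x axis of clamp, either way round below 0.2 rad and value of joint jaw below 0.0072 m and contact force between each of the arm, the fingers and wedge below 0.1 N), for 0.2 s.
2. the wedge has been driven in until the seam is shut (value of joint jaw above 0.0074 m and x of wedge_tip in the frame of channel_mouth above 0.062 m), for 0.1 s.
At the end, for the whole second after the job is handed in: The seam is shut (jaw within 0.6 mm of its stop), the wedge sits flat on the base (within 5 mm and 0.08 rad) in line with the channel (within 0.08 rad), its thin end through the channel, at rest and jammed tight: it still bears on the jaw and base with more than 3 N after being let go (all of step 2 and contact force between wedge and clamp above 3 N and z of wedge_tip in the frame of channel_mouth below 0.02 m and angle between the x axis of wedge and the x axis of clamp, either way round below 0.08 rad and angle between wedge's own z axis and vertical below 0.08 rad and linear speed of wedge below 0.01 m/s); the robot touches nothing.
It fails at once if the wedge is struck or pressed with more than 40 N once it lies in the channel (x of wedge_tip in the frame of channel_mouth above 0.03 m and contact force between any of the fingers, the arm and wedge above 40 N).
It fails at once if the tin is displaced by more than 20 mm (distance of tin from where it was at the start of the episode above 0.02 m).
It fails at once if the garlic is displaced by more than 20 mm (distance of garlic from where it was at the start of the episode above 0.02 m).
It fails at once if the spice jar is displaced by more than 20 mm (distance of spice_jar from where it was at the start of the episode above 0.02 m).
It also fails if it takes over 64 s, if anything falls off the work surface, if the arm or the gripper's body presses on something with over 40 N, if the wrist force passes 120 N, or if a joint passes its speed limit or range.

## Robot

A 6-joint arm with a two-finger parallel gripper is mounted at the origin on a cart in front of the work surface, level with it; the furniture and walls round the work are solid. World frame = base frame: x ahead of the robot, y to its left, z up, the work surface at z = 0. Lengths are in m, angles in rad, forces in N, time in s.
With the tool pointing down it reaches from about 0.3 to 0.825 m from the base axis. Payload 5.4 kg.
Tool frame: the origin (TCP) lies at the very end of the fingers, on their centre line; the grasp point (between the pads) lies 19 mm behind it; z points along the fingers, y is the line along which they close (so a half turn about z gives the same grasp; the last joint's range is limited). The gripper opens to 92 mm and grips with 3 to 60 N. Pads are 20 mm wide; open, the fingers measure 128 mm over their backs; the gripper's body (75 mm by 189 mm) begins 69 mm behind the grasp point.
Start: joints at [1.125, 0.158, 1.597, -0, 1.386, -0.21], TCP at [0.134, 0.559, 0.215] pointing down, gripper open.
Joint ranges: [-2.91, 2.91], [-0.94, 2.29], [0.18, 2.7], [-1.29, 4.43], [0.17, 2.64], [-3, 3]. Speed limits (rad/s): [2.57, 2.57, 3.14, 3.14, 3.14, 3.14].

## Interface

Orientations are given as a rotation vector (axis times angle).
In Python, from workcell import bot gives the robot as it stands. Calls block until the motion is done:
- bot.goto(position, orientation): joint-space move of the TCP to a pose.
- bot.line_to(position, rot=None, max_speed=0.15): straight line of the TCP; rot=None keeps the orientation; max_speed is the mean speed in m/s.
- bot.set_joints(angles): joint-space move.
- bot.set_gripper(opening, newtons=None): opening from 0.0 (shut) to 1.0 (fully open); newtons is the grip in N (None keeps the last); returns when the fingers have stopped.
- bot.hold(seconds).
- bot.inverse_kinematics(position, orientation): joint angles nearest the present ones, or None.
- bot.read_camera(name): name is "scene" or "top"; returns a dict with "pixels" (480x640x3 uint8, blue, green, red), "fx", "fy", "cx", "cy" (pixels), "R" (3x3) and "t" (3): a world point X has camera coordinates R X + t. Camera axes: x right, y down, z forward; pixel columns grow to the right and rows downward; lengths in m; the calibration is good to about 2 mm. A picture is of the moment at which its call begins. There is no depth.
A pose or a line that the arm cannot do raises bot.MotionError and nothing moves.
- bot.job_done(): hands the job in; it is judged then, once.
Readings, each from a call of its own:
- bot.current_clock(): time.
- bot.current_joints(): joint angles.
- bot.current_joint_vel(): joint speeds.
- bot.current_effort(): joint torques, N m.
- bot.current_ee_pos(): TCP position.
- bot.current_tool_rot(): TCP orientation.
- bot.current_contact_force(): force on the tool from outside, world axes, zero at the start.
- bot.current_ft_torque(): the same for the moment, N m.
- bot.current_opening(): opening from 0.0 (shut) to 1.0 (fully open).
- bot.current_grip_force(): force on a finger pad.
Only numpy, scipy, OpenCV 4.12 (cv2) and the standard library are available. Lean on these libraries where they do the work, as an engineer would, in place of code of your own. Each camera call takes 0.05 s, during which the arm holds its last target. There are 200 camera calls.

## Working session

There is one attempt and no reset: what is moved stays moved. The work goes in short steps, each a Python script; the robot and the scene stay as the last script left them, time stands still between calls to the robot, and variables do not carry over. Pictures are saved under pics/ and viewed, at most 10 in all, crops included, and the job is handed in when it is done.

```bash
mkdir -p pics; python3 - <<'E'
from workcell import bot
import cv2,numpy as np
for n in("scene","top"):
    c=bot.read_camera(n); cv2.imwrite(f"pics/{n}0.png",c["pixels"])
    np.savez(f"{n}0.npz",**c); print(n,c["fx"],c["cx"],c["cy"],(-np.array(c["R"]).T@c["t"]).round(3),np.array(c["R"]).round(3).tolist())
print(bot.current_clock(),bot.current_tool_rot())
E
ls
```

```text
scene 433.57531293991644 318.87847966846766 240.75143286951365 [-0.055 -0.873  0.782] [[0.78, -0.625, -0.014], [-0.387, -0.465, -0.797], [0.492, 0.627, -0.604]]
top 620.195868726604 327.6204499396893 237.43234337360803 [ 0.329 -0.099  1.663] [[-0.007, -1.0, 0.005], [-0.992, 0.007, -0.13], [0.13, -0.006, -0.992]]
0.1 [-3.69438228e-01 -3.11928331e+00  2.51395829e-03]
pics
scene0.npz
top0.npz
```

View pics/top0.png

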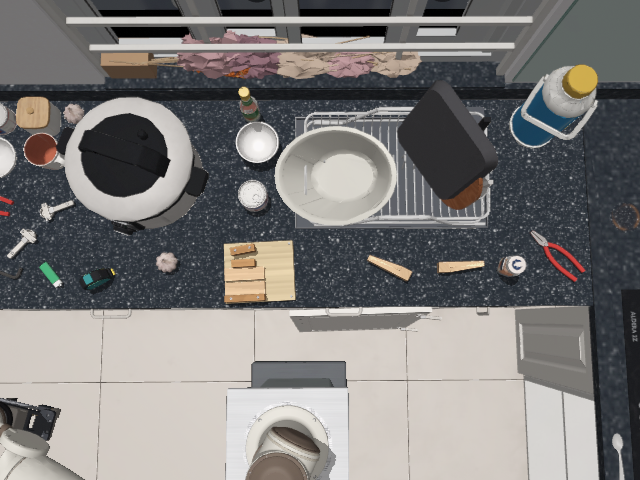

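View pics/scene0.png

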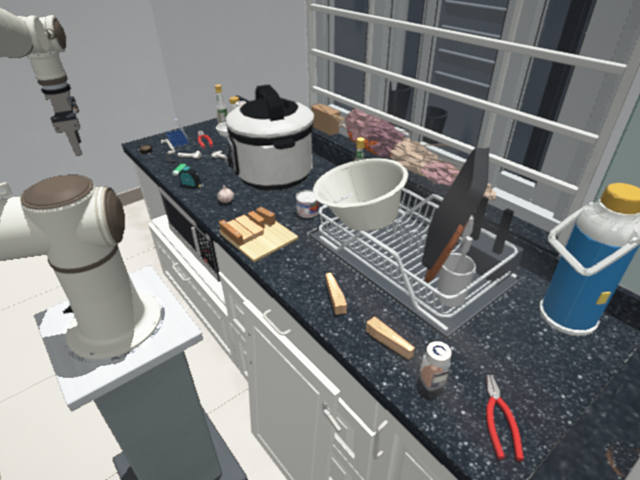

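The top view shows the clamp at about (260,271) px and wedge candidates at (390,267) and (461,267). The left one is nearer the base at about (287,440). The garlic is at (166,262), the tin at (253,195) and the spice jar at (512,266). I'll enlarge these regions.

```bash
cat > h.py <<'E'
import numpy as np,cv2
def ray(c,uv,z):
    R=np.array(c["R"]);C=-R.T@np.array(c["t"])
    d=R.T@np.array([(uv[0]-c["cx"])/c["fx"],(uv[1]-c["cy"])/c["fy"],1.])
    return C+d*(z-C[2])/d[2]
def proj(c,X):
    p=np.array(c["R"])@np.array(X)+np.array(c["t"]);return np.array([c["fx"]*p[0]/p[2]+c["cx"],c["fy"]*p[1]/p[2]+c["cy"]])
E
python3 - <<'E'
from h import *
t=dict(np.load("top0.npz"));s=dict(np.load("scene0.npz"))
a=cv2.resize(t["pixels"][235:310,215:305],None,fx=8,fy=8,interpolation=cv2.INTER_CUBIC)
cv2.imwrite("pics/a.png",a[:600])
b=cv2.resize(t["pixels"][245:290,360:490],None,fx=6,fy=6,interpolation=cv2.INTER_CUBIC)
d=cv2.resize(s["pixels"][265:365,315:445],None,fx=3,fy=3,interpolation=cv2.INTER_CUBIC)
e=cv2.resize(s["pixels"][200:265,210:305],None,fx=4,fy=4,interpolation=cv2.INTER_CUBIC)
o=np.zeros((600,800,3),np.uint8);o[:270,:780]=b;o[280:580,:390]=d;o[280:540,400:780]=e;cv2.imwrite("pics/b.png",o)
for uv,z in[((260,271),.012),((390,267),.03),((461,267),.03),((166,262),.0),((253,205),0),((512,275),0)]:print(uv,ray(t,uv,z).round(3))
for n,c in(("t",t),("s",s)):
    h=cv2.cvtColor(c["pixels"],cv2.COLOR_BGR2HSV)
    m=cv2.inRange(h,(8,60,110),(30,255,255))
    for k in cv2.findContours(m,0,1)[0]:
        A=cv2.contourArea(k)
        if A>150: print(n,A,cv2.boundingRect(k),cv2.approxPolyDP(k,1.5,True)[:,0].tolist())
E
```

```text
(260, 271) [0.455 0.072 0.012]
(390, 267) [ 0.462 -0.273  0.03 ]
(461, 267) [ 0.461 -0.46   0.03 ]
(166, 262) [0.482 0.326 0.   ]
(253, 205) [0.636 0.094 0.   ]
(512, 275) [ 0.441 -0.604  0.   ]
t 281.0 (439, 261, 45, 11) [[439, 271], [453, 271], [482, 266], [466, 265], [483, 262], [439, 262]]
t 346.5 (367, 255, 45, 26) [[369, 255], [368, 260], [408, 279], [411, 273], [410, 270]]
t 4000.5 (224, 240, 72, 64) [[292, 241], [224, 244], [224, 301], [226, 303], [227, 301], [244, 302], [244, 300], [263, 301], [265, 293], [266, 300], [294, 299]]
t 898.5 (16, 97, 33, 31) [[19, 99], [16, 110], [16, 123], [20, 127], [39, 127], [47, 123], [47, 99], [43, 97], [23, 97]]
t 761.5 (562, 64, 36, 31) [[563, 76], [562, 86], [566, 85], [571, 90], [580, 94], [590, 93], [597, 82], [595, 71], [584, 64], [576, 65]]
t 677.0 (100, 53, 84, 14) [[101, 53], [101, 65], [160, 64], [183, 66], [156, 63], [176, 61], [176, 57], [151, 59], [148, 61], [148, 53]]
s 183.5 (422, 365, 20, 22) [[440, 368], [435, 368], [431, 365], [423, 368], [422, 376], [427, 385], [429, 386], [432, 373], [441, 371]]
s 799.0 (366, 316, 49, 43
[... 159 characters left out ...]
2], [332, 274], [330, 272]]
s 1916.0 (219, 211, 79, 51) [[219, 221], [236, 237], [241, 236], [243, 243], [238, 245], [221, 230], [220, 233], [254, 261], [297, 238], [296, 235], [292, 237], [291, 234], [293, 233], [276, 221], [271, 225], [264, 223], [263, 227], [257, 224], [255, 220], [261, 222], [264, 218], [254, 211], [248, 212], [249, 217], [241, 215], [227, 222], [225, 220]]
s 901.5 (601, 182, 39, 33) [[606, 187], [601, 197], [605, 192], [610, 196], [605, 205], [601, 199], [606, 207], [627, 214], [639, 212], [638, 187], [619, 182], [611, 183]]
s 194.5 (312, 104, 33, 19) [[312, 106], [332, 116], [338, 122], [340, 122], [340, 119], [344, 119], [337, 114], [338, 111], [325, 105], [316, 104]]
```

View pics/a.png

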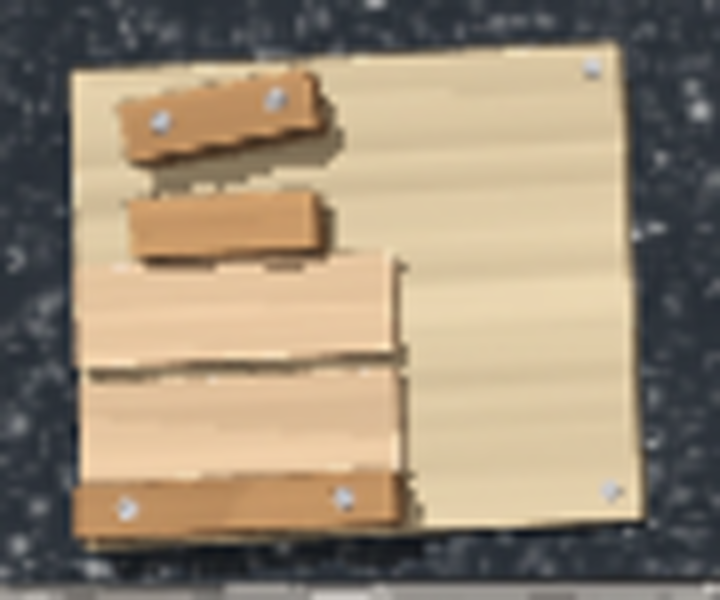

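View pics/b.png

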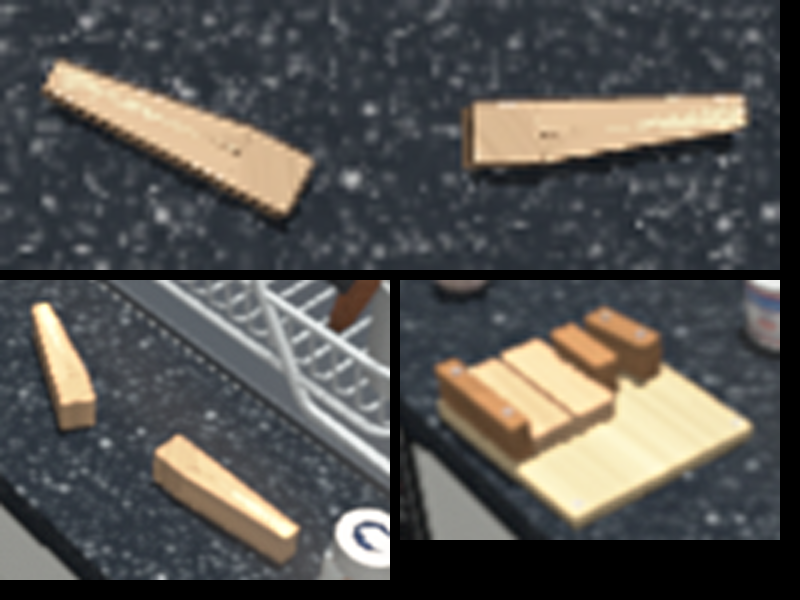

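Picture a: base corners at crop px (70,70), (618,42), (645,520). The cleat is at the top left. The jaw, with its right end at crop x≈322, sits above the strips, so the mouth opens to the right (robot's right). Picture b: on the near wedge the thin end is at the upper left and the head at the lower right, with the flat side towards the robot, which already suits the clamp. Next I'll turn these pixels into positions.

```bash
cat > meas.py <<'E'
from h import *
t=dict(np.load("top0.npz"));s=dict(np.load("scene0.npz"))
A=lambda x,y:((x+.5)/8-.5+215,(y+.5)/8-.5+235)
B=lambda x,y:((x+.5)/6-.5+360,(y+.5)/6-.5+245)
E_=lambda x,y:((x-400+.5)/4-.5+210,(y-280+.5)/4-.5+200)
D=lambda x,y:((x+.5)/3-.5+315,(y-280+.5)/3-.5+265)
def fit(P,Q): # rigid 2d: Q=R P+t
    P=np.array(P);Q=np.array(Q);p=P.mean(0);q=Q.mean(0);z=((Q-q)@[1,1j]*np.conj((P-p)@[1,1j])).sum()
    a=np.angle(z);R=np.array([[np.cos(a),-np.sin(a)],[np.sin(a),np.cos(a)]]);o=q-R@p
    return a,o,(Q-(P@R.T+o))
E
python3 - <<'E'
from meas import *
Q=[ray(t,A(*p),.012)[:2] for p in[(70,70),(618,42),(645,520)]]
P=[(.085,-.042),(-.1,-.042),(-.1,.118)]
a,o,r=fit(P,Q);print("clamp top",a,o,(r*1e3).round(1).tolist())
Qs=[ray(s,E_(*p),.012)[:2] for p in[(750,426),(577,513)]];print("scene corners",np.round(Qs,4).tolist(),"top",np.round(Q,4).tolist())
R=np.array([[np.cos(a),-np.sin(a)],[np.sin(a),np.cos(a)]])
loc=lambda X:(R.T@(X[:2]-o)*1e3).round(1)
print("jaw top corners (mouth) face/back",loc(ray(t,A(318,190),.046)),loc(ray(t,A(322,247),.046)),"far",loc(ray(t,A(130,203),.046)))
print("cleat top mouth front/back, far front",loc(ray(t,A(322,126),.046)),loc(ray(t,A(312,72),.046)),loc(ray(t,A(135,162),.046)), loc(ray(t,A(120,105),.046)))
# wedge: top corners
W=[(58,60),(43,88),(285,212),(313,160)];PW=[(.06,-.0005),(.06,.0135),(-.06,.0135),(-.06,-.0135)]
QW=[ray(t,B(*p),.03)[:2] for p in W];a2,o2,r2=fit(PW,QW);print("wedge",a2,o2,(r2*1e3).round(1).tolist())
Ws=[(42,304),(31,310),(60,404),(95,398)]
print("scene wedge",[ray(s,D(*p),.03)[:2].round(3).tolist() for p in Ws],"top",np.round(QW,3).tolist())
g=cv2.cvtColor(t["pixels"],6)
for w in((409,230),(425,228),(409,218)):print("rack",ray(t,w,.1).round(3),ray(t,w,0).round(3))
E
```

```text
clamp top 1.6189176579306317 [0.49215248 0.08437062] [[0.4, -0.4], [-0.3, 0.9], [-0.1, -0.4]]
scene corners [[0.5362, -0.015], [0.3821, -0.0198]] top [[0.5304, 0.1708], [0.5386, -0.0126], [0.379, -0.0216]]
jaw top corners (mouth) face/back [-0.4  6. ] [-1.  24.8] far [61.1  6.9]
cleat top mouth front/back, far front [ -2.6 -15. ] [  0.  -32.9] [59.  -6.5] [ 63.2 -25.5]
wedge 1.0827888319026742 [ 0.46720337 -0.27083282] [[-0.2, -0.4], [-0.2, -0.2], [0.7, 0.4], [-0.4, 0.2]]
scene wedge [[0.491, -0.217], [0.478, -0.217], [0.425, -0.319], [0.451, -0.332]] top [[0.496, -0.218], [0.483, -0.212], [0.428, -0.317], [0.451, -0.33]]
rack [ 0.551 -0.316  0.1  ] [ 0.565 -0.33   0.   ]
rack [ 0.556 -0.357  0.1  ] [ 0.57  -0.373  0.   ]
rack [ 0.582 -0.316  0.1  ] [ 0.598 -0.33   0.   ]
```

```bash
cat > g.py <<'E'
from meas import *
from workcell import bot
from scipy.spatial.transform import Rotation as Ro
CA,CO=1.6189,np.array([.49215,.08437]); WA,WO=1.0828,np.array([.4672,-.27083])
def rv(a,flip):  # tool z down, tool y = +-body y axis of angle a
    s=-1 if flip else 1
    y=s*np.array([-np.sin(a),np.cos(a),0]);z=np.array([0,0,-1.]);return Ro.from_matrix(np.c_[np.cross(y,z),y,z]).as_rotvec()
def pt(o,a,x,y,z): return [o[0]+np.cos(a)*x-np.sin(a)*y,o[1]+np.sin(a)*x+np.cos(a)*y,z]
E
python3 - <<'E'
from g import *
for f in(0,1):
    for p,r in[(pt(WO,WA,-.046,0,.005),rv(WA,f)),(pt(CO,CA,-.09,-.0097,.018),rv(CA,f)),(pt(CO,CA,-.09,-.0097,.25),rv(CA,f))]:
        q=bot.inverse_kinematics(p,r);print(f,np.round(p,3),None if q is None else np.round(q,2))
print(bot.current_clock())
E
```

```text
0 [ 0.446 -0.311  0.005] [-0.83  0.34  1.83  0.    0.97  2.8 ]
0 [ 0.506 -0.005  0.018] [-0.25  0.24  1.93 -0.    0.97  2.84]
0 [ 0.506 -0.005  0.25 ] [-0.25 -0.05  1.74 -0.    1.45  2.84]
1 [ 0.446 -0.311  0.005] [-0.83  0.34  1.83  0.    0.97 -0.34]
1 [ 0.506 -0.005  0.018] [-0.25  0.24  1.93 -0.    0.97 -0.3 ]
1 [ 0.506 -0.005  0.25 ] [-0.25 -0.05  1.74 -0.    1.45 -0.3 ]
0.1
```

```bash
python3 - <<'E'
from g import *
r=rv(WA,1)
bot.set_gripper(.65)
bot.goto([.42,.07,.25],rv(CA,1))
bot.goto(pt(WO,WA,-.046,0,.2),r)
bot.line_to(pt(WO,WA,-.046,0,.05),max_speed=.15)
bot.line_to(pt(WO,WA,-.046,0,.005),max_speed=.05)
print(bot.current_contact_force().round(1) if hasattr(bot.current_contact_force(),'round') else bot.current_contact_force())
bot.set_gripper(0,20)
print("open",bot.current_opening()*92,bot.current_grip_force(),bot.current_clock())
bot.line_to(pt(WO,WA,-.046,0,.12),max_speed=.12)
bot.goto(pt(CO,CA,-.086-.01,-.0097,.12),rv(CA,1))
print(bot.current_opening()*92,bot.current_clock(),bot.current_ee_pos())
for n in("top","scene"):
    c=bot.read_camera(n);np.savez(n+"1.npz",**c)
t=np.load("top1.npz")["pixels"];s=np.load("scene1.npz")["pixels"]
o=np.zeros((600,800,3),np.uint8)
o[:600,:400]=cv2.resize(t[200:320,220:300],None,fx=5,fy=5);o[:480,400:]=cv2.resize(s[150:270,200:300],None,fx=4,fy=4);cv2.imwrite("pics/c.png",o)
E
```

```text
[-0.4  0.4  0.3]
open 27.237149168012113 19.988139867782593 7.0
26.63703593398196 9.2833 [ 0.5065969  -0.01200159  0.11996133]
```

View pics/c.png

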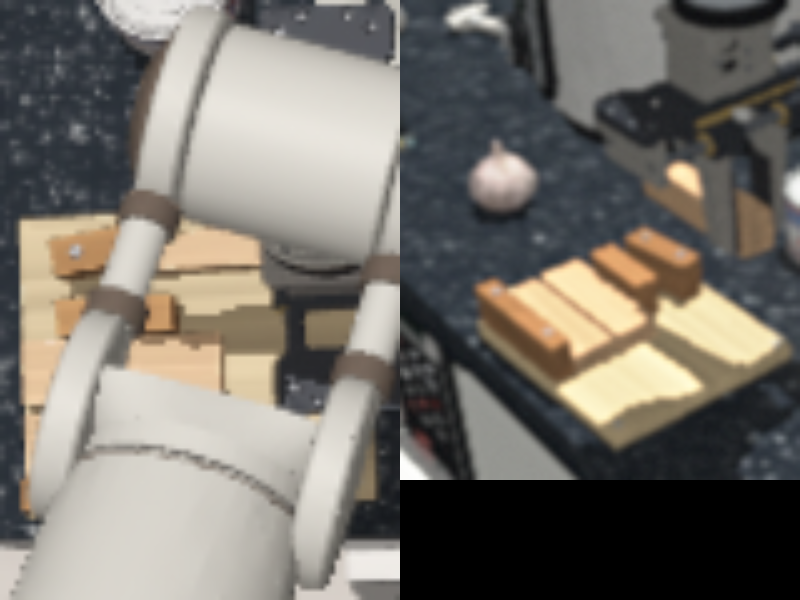

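The wedge is held level with its flat edge at crop row ≈268, and the garlic hasn't moved. I'll check that edge against the prediction, then lower it in.

```bash
python3 - <<'E'
from g import *
t=dict(np.load("top1.npz"))
p=(proj(t,pt(CO,CA,-.015,.0038,.145))-[220,200])*5;print("pred flat edge crop",p.round(0), (proj(t,pt(CO,CA,.010,.0038,.145))-[220,200])*5)
r=rv(CA,1)
bot.line_to(pt(CO,CA,-.090,-.0097,.12),rot=r)
bot.line_to(pt(CO,CA,-.090,-.0097,.05),max_speed=.1)
print(bot.current_contact_force())
bot.line_to(pt(CO,CA,-.090,-.0097,.024),max_speed=.05);print(bot.current_contact_force())
z=.024
while z>.0155:
    z-=.001;bot.line_to(pt(CO,CA,-.090,-.0097,z),max_speed=.03);F=np.array(bot.current_contact_force())
    if F[2]>3:break
print(z,F,bot.current_clock())
bot.set_gripper(.6);print(bot.current_contact_force())
bot.line_to(pt(CO,CA,-.090,-.0097,.15),max_speed=.2)
bot.goto(pt(CO,CA,-.2,-.0097,.2),r)
for n in("top","scene"):
    c=bot.read_camera(n);np.savez(n+"2.npz",**c)
t=np.load("top2.npz")["pixels"];s=np.load("scene2.npz")["pixels"]
o=np.zeros((600,800,3),np.uint8)
o[:,:]=cv2.resize(t[230:305,210:310],None,fx=8,fy=8,interpolation=cv2.INTER_CUBIC);o[300:,400:]=cv2.resize(s[195:270,210:310],None,fx=4,fy=4);cv2.imwrite("pics/d.png",o)
print(bot.current_clock())
E
```

```text
pred flat edge crop [178. 266.] [127.6518334  268.86644352]
[ 0.13899909  0.97340995 -0.47246256]
[-0.12385114 -0.31235842 -0.80579994]
0.015999999999999993 [-3.27616411  0.08486605  9.0466591 ] 13.15
[0.41176453 0.29365972 0.1156454 ]
15.2
```

View pics/d.png

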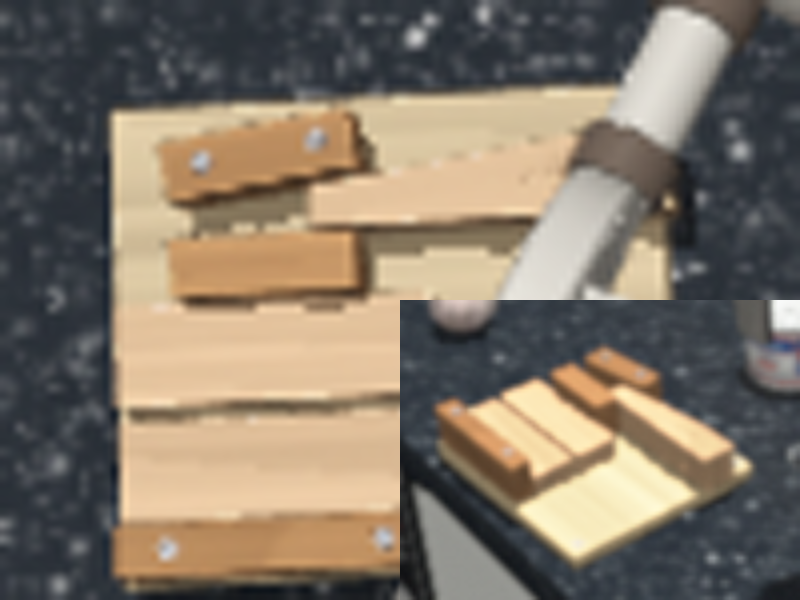

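The wedge lies flat with its tip at crop (308,205), about 17 mm inside the mouth, whose edge is at x≈361. Its flat side faces the jaw and the seam is still open. Now I'll tap it in, watching the force.

```bash
cat > push.py <<'E'
from g import *
R=rv(CA,1); d=np.array([np.cos(CA),np.sin(CA)])
Y=lambda x:np.interp(x,[-.115,-.08,-.052],[-.0095,-.008,-.0037])
def F(): return -float(np.dot(np.array(bot.current_contact_force())[:2],d))
def tx(): return float(np.dot(np.array(bot.current_ee_pos())[:2]-CO,d))
def mv(x,v): bot.line_to(pt(CO,CA,x,Y(x),.0165),max_speed=v)
def tap(x,goal,tmax,log):
    f0=F()
    while bot.current_clock()<tmax:
        f=F()-f0
        x+=.002 if f<2 else .001 if f<13 else .0004
        mv(x,.03); f=F()-f0; log.append((round(x*1e3,1),round(tx()*1e3,1),round(f,1)))
        if f>goal or x>-.036: break
    return x
E
python3 - <<'E'
from push import *
bot.set_gripper(0,30)
bot.goto(pt(CO,CA,-.15,-.0095,.1),R)
bot.line_to(pt(CO,CA,-.15,-.0095,.0165),max_speed=.12)
mv(-.122,.05); log=[];t0=bot.current_clock();print(t0,F(),tx())
x=tap(-.122,15,t0+18,log);print(log,bot.current_clock(),bot.current_contact_force())
E
```

```text
18.175 0.26867111806121385 -0.12191166401941399
[(-120.0, -120.1, 0.5), (-118.0, -117.9, -0.4), (-116.0, -115.9, -0.8), (-114.0, -113.9, 0.1), (-112.0, -111.9, -0.4), (-110.0, -109.9, -0.4), (-108.0, -107.9, -0.6), (-106.0, -105.8, 0.5), (-104.0, -103.9, -0.5), (-102.0, -101.9, -0.8), (-100.0, -99.8, 0.5), (-98.0, -97.9, -0.4), (-96.0, -95.9, -0.0), (-94.0, -93.8, -1.4), (-92.0, -91.9, -0.2), (-90.0, -89.9, -0.6), (-88.0, -87.8, -0.9), (-86.0, -85.9, -0.4), (-84.0, -84.9, 5.4), (-83.0, -84.4, 6.4), (-82.0, -83.5, 6.7), (-81.0, -82.6, 7.4), (-80.0, -81.6, 6.8), (-79.0, -80.7, 7.8), (-78.0, -79.7, 8.0), (-77.0, -78.7, 8.4), (-76.0, -77.7, 8.5), (-75.0, -76.7, 7.9), (-74.0, -75.7, 8.3), (-73.0, -74.7, 9.1), (-72.0, -73.7, 8.1), (-71.0, -72.7, 7.6), (-70.0, -71.7, 8.2), (-69.0, -70.7, 8.1), (-68.0, -69.7, 8.6), (-67.0, -68.7, 8.5), (-66.0, -67.7, 8.2), (-65.0, -66.7, 8.2), (-64.0, -65.7, 8.7), (-63.0, -64.6, 8.7), (-62.0, -63.6, 8.1), (-61.0, -62.7, 8.6), (-60.0, -61.6, 8.4), (-59.0, -60.6, 7.6), (-58.0, -59.6, 7.2), (-57.0, -58.6, 7.5), (-56.0, -57.6, 7.6), (-55.0, -56.6, 7.2), (-54.0, -55.6, 7.4), (-53.0, -54.6, 8.6), (-52.0, -53.7, 8.0), (-51.0, -53.6, 12.0), (-50.0, -53.5, 15.5)] 31.425 [ -2.42957135 -15.94287478   0.31112413]
```

```bash
python3 - <<'E'
from push import *
import time
def drive(x,goal,f0):
    for _ in range(25):
        x+=.0005; mv(x,.03); f=F()-f0
        if f>goal: break
    return f,tx()*1e3
print(drive(-.050,22,0))
for k in range(3):
    mv(-.060,.06); f0=F(); mv(-.0535,.03); print(f0,drive(-.0515,23,f0),bot.current_clock())
mv(-.070,.1)
bot.line_to(pt(CO,CA,-.075,-.004,.12),max_speed=.2);bot.goto(pt(CO,CA,-.25,-.1,.25),R)
c=bot.read_camera("top");np.savez("top3.npz",**c);s=bot.read_camera("scene")["pixels"]
o=cv2.resize(c["pixels"][230:305,210:310],None,fx=8,fy=8,interpolation=cv2.INTER_CUBIC);o[300:,400:]=cv2.resize(s[195:270,210:310],None,fx=4,fy=4);cv2.imwrite("pics/e.png",o)
print(bot.current_clock())
E
```

```text
(23.84908192368707, -53.40376237361745)
-0.16898163337802222 (23.435531548706894, -53.41938862703638) 34.6417
0.09989284727174957 (23.16626332816916, -53.40574592270375) 36.85
0.0664736808524163 (24.26923529296793, -53.407404730660176) 39.0583
41.1333
```

View pics/e.png

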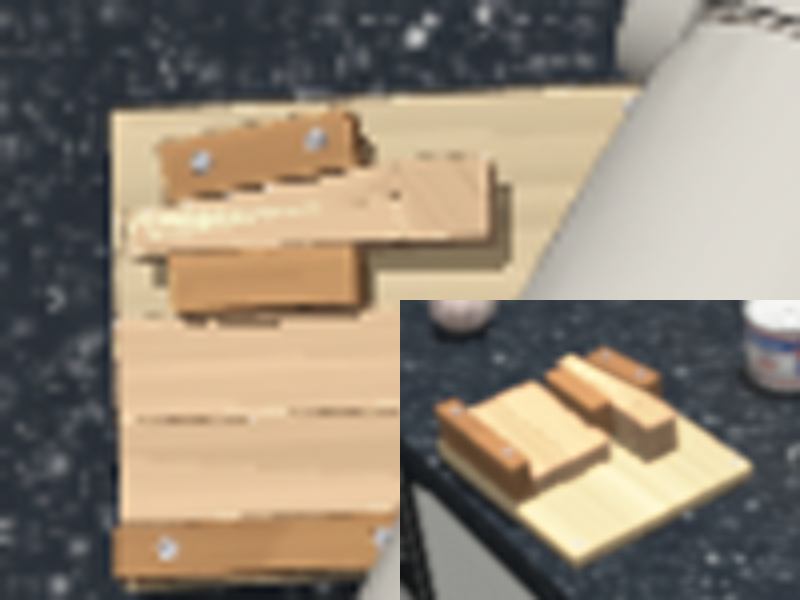

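The seam is shut. The tip is through the channel at crop x≈130, and the thick end at x≈490 sticks out about 42 mm, within the expected 36–48 mm. The last three taps at about 23 N no longer moved the wedge, so I'm handing in.

```bash
python3 -c "
from workcell import bot
print(bot.job_done())"
```

```text
the job is handed in; nothing more can be done
None
```

The job is handed in: the wedge is jammed home with about 42 mm sticking out and the seam shut, the hardest tap read about 24 N, and I touched neither the tin, the garlic nor the spice jar (no verdict came back).

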